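# Run the pinhole probe along a panel's seam

### The arm

A 6-joint arm with a two-finger parallel gripper is mounted at the origin on the work surface. World frame = base frame: x ahead of the robot, y to its left, z up, the work surface at z = 0. Lengths are in m, angles in rad, forces in N, time in s.
With the tool pointing down it reaches from about 0.225 to 0.875 m from the base axis. Payload 3.4 kg.
Tool frame: the origin (TCP) lies at the very end of the fingers, on their centre line; the grasp point (between the pads) lies 19 mm behind it (manip.grasp_offset is the distance from the TCP to the grasp point, in m); x points along the fingers, y is the direction in which the jaws open and shut, and the axes are right-handed (so a half turn about x gives the same grasp; the last joint's range is limited). The gripper opens to 85 mm and grips with 20 to 120 N. Pads are 22 mm wide; open, the fingers measure 114 mm over their backs; the gripper's body (76 mm by 85 mm) begins 54 mm behind the grasp point. The pads swing forward as they close: fully open they stand 13 mm farther back than shut.
Start: joints at [1.194, 0.276, 1.505, -0, 1.361, -0.121], TCP at [0.146, 0.556, 0.205] pointing down, gripper open.
Joint ranges: [-2.89, 2.89], [-0.75, 2.08], [0.22, 2.7], [-1.18, 4.32], [0.11, 2.71], [-2.7, 2.7]. Speed limits (rad/s): [2.57, 2.57, 3.14, 3.14, 3.14, 3.14].

### API

Orientations are given as a unit quaternion [w, x, y, z].
In Python, from rig import manip gives the robot as it stands.
- The arm moves only by the tool step_arm, never from a script. Its argument "increments" is a list of rows, each an object with "grip": the opening, from 0 (shut) to 1 (fully open); "delta_pos": the shift along the world's x, y, z in m, a list of three; "twist": the turn about the world's z in degrees. A call has 1 to 10 rows; each row shifts and turns the commanded pose from where the row before left it; what a row does not reach is not made up. A row lasts 1/12 s, in which the tool goes at most 41.7 mm and 7.16 degrees, less where a joint would pass 70% of its speed; a pose out of reach is approached as far as the arm can. A call with a gripper value outside its range is refused whole. The fingers move at their own pace and stop on an object; "force" is the grip in N (left out, the last holds). Time passes only in rows, so rows that do not move let the fingers close. It gives the time, the measured TCP pose, the force and the opening at its end, in the units of the state.
- manip.get_state(): the state, without advancing time (a new reading comes with each control period).
- manip.get_image(name): name is "scene" or "side" or "wrist"; returns a dict with "img" (420x560x3 uint8, red, green, blue), "fx", "fy", "cx", "cy" (pixels), "rvec" (rotation vector, rad) and "tvec" (3), from world to camera coordinates, as OpenCV has them; the wrist camera has in their place "mount" (4x4, takes a point from camera to tool coordinates, whose origin is the TCP and whose axes are the tool frame's). Camera axes: x right, y down, z forward; pixel columns grow to the right and rows downward; lengths in m; the calibration is good to about 2 mm. A picture is of the moment at which its call begins: read the wrist's pose just before it. There is no depth.
- manip.sign_off(): hands the job in, once; it reports no verdict.
The state is a dict: "clock": time; "qpos": joint angles; "qd": joint speeds; "effort": joint torques, N m; "position": TCP position; "ee_rot": TCP orientation; "contact_force": force on the tool from outside, world axes, zero at the start; "moment": the same for the moment, N m; "width": finger opening in m.
Only numpy, scipy, OpenCV 4.12 (cv2) and the standard library are available. Lean on these libraries where they do the work, as an engineer would, in place of code of your own. Each camera call takes 0.05 s, during which the arm holds its last target. There are 200 camera calls.

### The job

Take the orange probe from its stand and run its spring tip along the brass seam of the blue panel, from the green dot round the corner to the red dot, in one unbroken pass: slowly, about 30 mm a second, lightly pressed (spring never hard against its stop), not lifted on the way and not touching the panel off the seam. Then hang the probe upright in its stand again and let go, leaving the other things where they are.

Things in the scene. Friction and masses are not known exactly. Their poses are not given: they have to be found in the camera images.
- probe: Cordless pinhole-tester probe, a stylus of 146 mm and 0.12 kg hanging upright, tip down, in the stand. Origin on its axis at the end of the extended brass tip; z runs up the axis. Black tapered nose 16 to 65 mm up (22 mm thick at most), conical collar widening from 22 to 34 mm between 65 and 73 mm up, flat-topped at 76 mm; above it an orange square grip 22 x 22 mm, 76 to 146 mm up, its faces square to the probe's x and y. Grip it there from above, at about 115 mm.
- tip_point (a point): the very end of the probe's brass ball tip (ball 8 mm across); it moves in with the spring
- probe_collar (a point): point on the probe's axis 69 mm above the extended tip's end, half way up the conical collar; it comes to the stand's seat when the probe hangs
- probe_tip (a joint): how far the spring tip is pushed into the probe, m: 0 = fully out, 0.012 = bottomed (hard stop). The spring is soft: 0.8 N to start, 1.8 N at 5 mm, 3.2 N at 12 mm
- stand: probe stand, fixed: black square collar block 46 x 46 x 14 mm with a square 28 mm through hole, its top 96 mm above the table, on two posts (across its y) and a dark base plate 90 x 90 x 8 mm. Origin at the centre of its underside. The probe's nose passes down through the hole and the conical collar centres itself on the hole's rim; the hanging tip's end is 27 mm above the table. To lift the probe out or bring it in, its tip must clear the block's top
- stand_seat (a point): centre of the block's hole at its top, 96 mm above the table
- panel: blue-painted steel panel 180 x 140 mm screwed on a wooden block 190 x 150 mm, fixed, lying flat, top 24 mm above the table. Origin at the centre of its underside, x along the long side. A brass-coloured seam 6 mm wide, flush with the top, makes an L of two straight legs: 120 mm along the panel's +x from the green dot to the corner, then 90 mm along its +y to the red dot. Dots 13 mm across, centred on the seam's two ends
- seam_start (a point): centre of the green dot, on the panel's top: start of the seam; panel frame (-60, -45, 24) mm
- seam_mid1 (a point): middle of the long leg, panel frame (0, -45, 24) mm
- seam_corner (a point): the seam's corner, panel frame (60, -45, 24) mm
- seam_mid2 (a point): middle of the short leg, panel frame (60, 0, 24) mm
- seam_end (a point): centre of the red dot: end of the seam; panel frame (60, 45, 24) mm
- nut: Bystander: steel nut, 20 mm wide, 8 mm high, lying loose on the panel inside the L, away from the seam
- tape: Bystander: roll of blue tape, 96 mm across, 25 mm high, lying flat
- jar: Bystander: glass jar, 64 mm across, 85 mm high
- pot: Bystander: terracotta flower pot upside down, 90 mm across, 75 mm high
- screwdriver: Bystander: red-handled screwdriver, about 200 mm long, lying flat
- batten: Bystander: wooden batten 160 x 40 x 20 mm lying flat
- tin: Bystander: tin with a green label, 90 mm across, 100 mm high
- tester: Bystander: yellow tester box 100 x 70 x 35 mm with a small screen
Not all that is in view belongs to the job. There is more than one size of the panel; the job needs the largest. What is shaped like the probe but turquoise is not meant.

How it is judged:
On the way, in this order (a step that is already met when the one before it is completed fails the run):
1. the probe is lifted out of the stand (z of tip_point in the frame of stand_seat above 0.003 m and contact force between probe and the fingers above 1 N), for 0.1 s.
2. the tip is pressed on the green dot (within 7 mm of its centre) (distance between tip_point and seam_start below 0.007 m and value of joint probe_tip above 0.0007 m), for 0.15 s.
3. pressed on the seam half way along the long leg (distance between tip_point and seam_mid1 below 0.007 m and value of joint probe_tip above 0.0007 m), for 0.15 s.
4. pressed on the corner (distance between tip_point and seam_corner below 0.007 m and value of joint probe_tip above 0.0007 m), for 0.15 s.
5. pressed on the seam half way along the short leg (distance between tip_point and seam_mid2 below 0.007 m and value of joint probe_tip above 0.0007 m), for 0.15 s.
6. pressed on the red dot (distance between tip_point and seam_end below 0.007 m and value of joint probe_tip above 0.0007 m), for 0.15 s.
At the end, for the whole second after the job is handed in: The probe hangs in its stand: collar within 6 mm of the seat, upright within 0.12 rad, still, and released (distance between probe_collar and stand_seat below 0.006 m and angle between probe's own z axis and vertical below 0.12 rad and linear speed of probe below 0.02 m/s and angular speed of probe below 0.2 rad/s and contact force between probe and panel below 0.05 N); the robot touches nothing.
It fails at once if the probe touches the panel more than about 10 mm off the seam's line (contact force between probe and panel above 0.2 N and not ((x of tip_point in the frame of panel between -0.071 and 0.071 m and y of tip_point in the frame of panel between -0.055 and -0.035 m) or (x of tip_point in the frame of panel between 0.05 and 0.07 m and y of tip_point in the frame of panel between -0.055 and 0.056 m))).
It fails at once if the tip hovers 2.5 to 8 mm over the seam between its ends (lifted off on the way) (z of tip_point in the frame of panel between 0.0265 and 0.032 m and ((x of tip_point in the frame of panel between -0.046 and 0.07 m and y of tip_point in the frame of panel between -0.055 and -0.035 m) or (x of tip_point in the frame of panel between 0.05 and 0.07 m and y of tip_point in the frame of panel between -0.055 and 0.031 m))).
It fails at once if the probe moves faster than 80 mm/s while touching the panel (contact force between probe and panel above 0.2 N and linear speed of probe above 0.08 m/s).
It fails at once if the probe is pressed on the panel with more than 10 N (spring hard against its stop) (contact force between probe and panel above 10 N).
It fails at once if a bystander is moved more than 20 mm (distance of any of tape, jar, pot, screwdriver, batten, tin, tester from where it was at the start of the episode above 0.02 m or distance of nut from where it was at the start of the episode above 0.012 m).
It also fails if it takes over 69 s, if anything falls off the work surface, if the arm or the gripper's body presses on something with over 40 N, if the wrist force passes 120 N, or if a joint passes its speed limit or range.

## Working session

There is one attempt and no reset: what is moved stays moved. The work goes in short steps, Python scripts to look and compute and a tool call to move; the robot and the scene stay as the last step left them, time stands still between calls to the robot, and variables do not carry over. Pictures are saved under pics/ and viewed, about 8 in all and at most 12, crops included, and the job is handed in when it is done.

Besides the shell and the picture viewer there is one more tool, called after "Emit:" as a command line: name --argument value ..., lists and objects as JSON in quotes. step_arm: Moves the arm, as the interface text tells. Its arguments: {"type":"object","properties":{"increments":{"type":"array"},"force":{"type":"number"}},"required":["increments"]}

```bash
mkdir -p pics
cat > h.py <<'E'
import numpy as np, cv2
from scipy.spatial.transform import Rotation as R
from rig import manip
def grab(name, save=None):
    s=manip.get_state(); d=manip.get_image(name)
    if save: cv2.imwrite('pics/'+save, d['img'][:,:,::-1])
    K=np.array([[d['fx'],0,d['cx']],[0,d['fy'],d['cy']],[0,0,1.]])
    if name=='wrist':
        q=np.array(s['ee_rot']); T=np.eye(4); T[:3,:3]=R.from_quat(q[[1,2,3,0]]).as_matrix(); T[:3,3]=s['position']
        M=T@np.array(d['mount']); Rc=M[:3,:3]; c=M[:3,3]
    else:
        Rw=cv2.Rodrigues(np.array(d['rvec'],float))[0]; Rc=Rw.T; c=-Rc@np.array(d['tvec'],float).ravel()
    return d['img'],K,Rc,c
def ray(K,Rc,c,uv,z):
    r=Rc@np.linalg.solve(K,[uv[0],uv[1],1.]); return c+r*(z-c[2])/r[2]
def proj(K,Rc,c,P):
    p=K@(Rc.T@(np.array(P)-c)); return p[:2]/p[2]
E
python3 - <<'E'
from h import *
a=grab('scene','scene0.png');b=grab('side','side0.png')
print(manip.get_state()); print(a[3],b[3],manip.grasp_offset)
w=grab('wrist'); 
im=np.hstack([a[0],b[0]]);
E
```

```text
{'clock': 0.1, 'qpos': array([ 1.19397103e+00,  2.76558592e-01,  1.50603371e+00,  9.48151605e-06,
        1.36067877e+00, -1.21014483e-01]), 'qd': array([ 4.05962899e-05, -3.40791382e-03, -3.81909143e-03,  9.23545988e-04,
        4.96794718e-04, -9.57365658e-04]), 'effort': array([ 2.64113965e-03, -4.17703915e+01, -2.46405834e+01, -1.77024922e-04,
        6.00862622e-03,  1.78724278e-06]), 'position': array([0.14530989, 0.55580078, 0.2037001 ]), 'ee_rot': array([ 0.7011809 ,  0.08962273,  0.70147963, -0.09077136]), 'contact_force': array([ 1.20569084, -0.27463218, -0.52191981]), 'moment': array([ 0.07127148, -0.01175723, -0.01413558]), 'width': 0.08544050508614794}
[1.48451189 0.20063227 0.81542265] [ 0.06618413 -1.09103363  1.2549729 ] 0.0187
```

View pics/scene0.png

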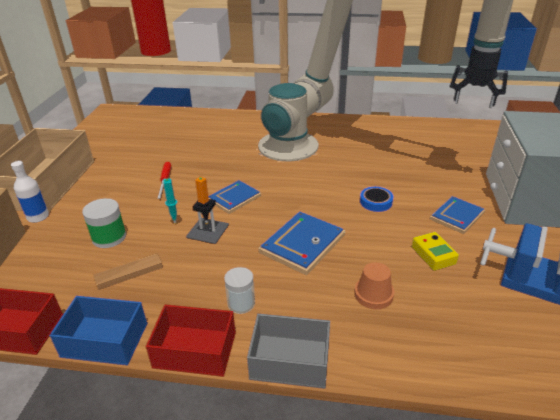

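View pics/side0.png

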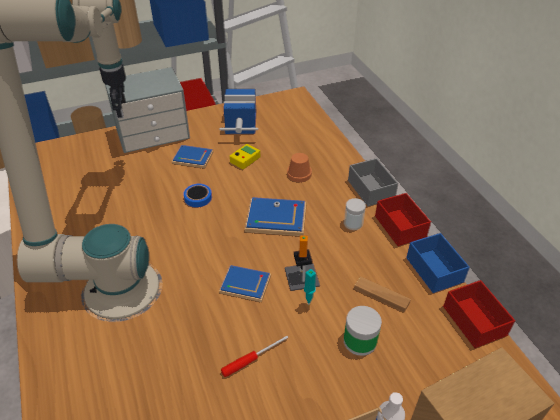

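The panel candidates are scene (303,240), (236,195) and (458,213). The first is clearly the largest, so it fits. The probe candidates are orange at scene (203,190) and turquoise at (170,198). The orange one, hanging in its stand, is the one meant. I'll confirm both in a crop.

```bash
cat > m.py <<'E'
from h import *
def blobs(img,kind,amin=4):
    hsv=cv2.cvtColor(img,cv2.COLOR_RGB2HSV)
    rng={'blue':((105,130,60),(120,255,255)),'green':((45,90,60),(88,255,255)),'red':((174,140,110),(179,255,255)),'orange':((8,225,170),(20,255,255))}[kind]
    m=cv2.inRange(hsv,*rng)
    if kind=='red': m|=cv2.inRange(hsv,(0,140,110),(5,255,255))
    n,l,st,ce=cv2.connectedComponentsWithStats(m)
    return [(ce[i].round(1),st[i].tolist()) for i in range(1,n) if st[i][4]>=amin],l
E
python3 - <<'E'
from m import *
a=grab('scene');b=grab('side')
A=cv2.resize(a[0][165:275,150:350],(800,440),interpolation=cv2.INTER_CUBIC)
B=cv2.resize(b[0][190:310,215:335],(600,600),interpolation=cv2.INTER_CUBIC)
out=np.vstack([cv2.resize(A,(600,330)),cv2.resize(B,(270,270)).repeat(1,0) if 0 else np.hstack([cv2.resize(B,(270,270)),np.zeros((270,330,3),np.uint8)])])
cv2.imwrite('pics/crop1.png',out[:,:,::-1])
for nm,v,box in(('scene',a,(150,165,350,275)),('side',b,(215,190,335,310))):
    for k in('blue','green','red','orange'):
        for ce,st in blobs(v[0],k)[0]:
            if box[0]<ce[0]<box[2] and box[1]<ce[1]<box[3]: print(nm,k,ce,st,ray(*v[1:],ce,.11 if k=='orange' else .024).round(3))
E
```

```text
scene blue [234.8 194.4] [210, 182, 48, 27, 555] [ 0.356 -0.11   0.024]
scene blue [303.1 238.6] [262, 214, 80, 53, 1943] [0.536 0.112 0.024]
scene green [166.8 179.6] [164, 178, 7, 4, 15] [ 0.3   -0.34   0.024]
scene green [175. 209.] [175, 207, 1, 5, 5] [ 0.448 -0.264  0.024]
scene green [300.7 219.1] [299, 218, 4, 3, 9] [0.453 0.097 0.024]
scene red [165.7 170.4] [161, 162, 10, 19, 119] [ 0.248 -0.361  0.024]
scene red [303.9 255.6] [302, 254, 5, 4, 10] [0.602 0.121 0.024]
scene orange [200.3 180.2] [196, 178, 10, 6, 28] [ 0.421 -0.187  0.11 ]
side blue [274.8 213.9] [247, 198, 57, 33, 1338] [0.526 0.106 0.024]
side blue [244.3 280.9] [221, 266, 48, 32, 869] [ 0.34  -0.125  0.024]
side green [256. 221.] [255, 220, 3, 3, 9] [0.457 0.097 0.024]
side green [310.2 271.9] [308, 271, 5, 3, 12] [ 0.533 -0.165  0.024]
side green [228.2 285.6] [227, 285, 3, 2, 5] [ 0.291 -0.124  0.024]
side green [312.5 293.5] [312, 291, 3, 6, 6] [ 0.506 -0.241  0.024]
side red [295.  204.5] [294, 204, 3, 2, 6] [0.605 0.123 0.024]
side red [261.  275.2] [260, 275, 3, 2, 4] [ 0.393 -0.123  0.024]
side orange [303.3 238.1] [300, 236, 8, 5, 30] [ 0.534 -0.105  0.11 ]
```

View pics/crop1.png

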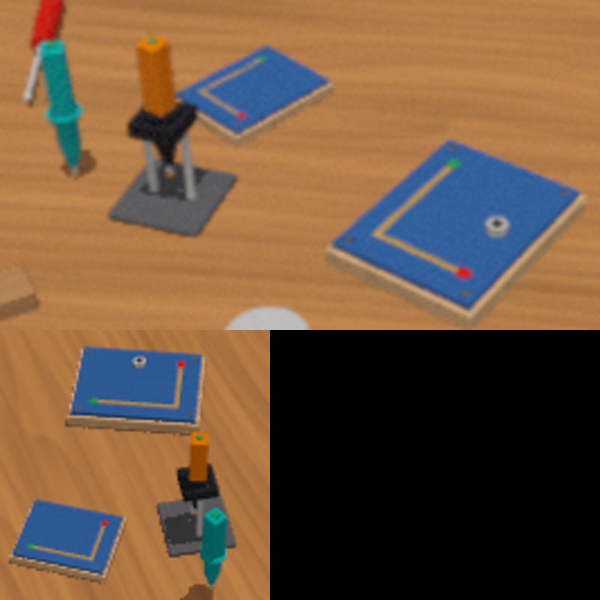

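The crop confirms it: the large panel has its green dot at scene (301,219) and red dot at (304,256), 150 mm apart as they should be. The orange probe hangs in the black stand. Next I'll locate the probe and stand.

Run:
```python
from m import *
a=grab('scene');b=grab('side')
for nm,v,box in(('scene',a,(185,170,220,215)),('side',b,(290,225,320,270))):
    hsv=cv2.cvtColor(v[0],cv2.COLOR_RGB2HSV); x0,y0,x1,y1=box
    m=np.zeros(hsv.shape[:2],np.uint8); m[y0:y1,x0:x1]=cv2.inRange(hsv,(8,215,120),(22,255,255))[y0:y1,x0:x1]
    n,l,st,ce=cv2.connectedComponentsWithStats(m); i=1+st[1:,4].argmax(); print(nm,st[i],ce[i], ray(*v[1:],ce[i],.138).round(3))
    ys,xs=np.where(l==i)
    for y in range(ys.min(),ys.max()+1,3): print(y,xs[ys==y].min(),xs[ys==y].max(),end='; ')
    print(ray(*v[1:],(st[i][0]+st[i][2]/2,st[i][1]+3),.173).round(3))
    dk=np.zeros_like(m)
    for z,h in((.096,0),(.008,0)):
        pass
```

```text
scene [196 178  12  26 222] [201.68468468 190.13063063] [ 0.509 -0.155  0.138]
178 197 204; 181 196 204; 184 197 204; 187 197 205; 190 197 206; 193 198 207; 196 198 206; 199 199 207; 202 201 204; [ 0.52  -0.147  0.173]
side [300 236   8  21 144] [303.08333333 246.0625    ] [ 0.51  -0.157  0.138]
236 300 307; 239 300 307; 242 300 306; 245 300 306; 248 300 306; 251 300 306; 254 300 306; [ 0.509 -0.163  0.173]
```

Emit:
step_arm --increments '[{"grip": 1, "delta_pos": [0.01, -0.02, 0.03], "twist": 0}, {"grip": 1, "delta_pos": [0.024, -0.028, 0.015], "twist": 0}, {"grip": 1, "delta_pos": [0.024, -0.028, 0.015], "twist": 0}, {"grip": 1, "delta_pos": [0.024, -0.028, 0.015], "twist": 0}, {"grip": 1, "delta_pos": [0.024, -0.028, 0.015], "twist": 0}, {"grip": 1, "delta_pos": [0.024, -0.028, 0.015], "twist": 0}, {"grip": 1, "delta_pos": [0.024, -0.028, 0.015], "twist": 0}, {"grip": 1, "delta_pos": [0.024, -0.028, 0.015], "twist": 0}, {"grip": 1, "delta_pos": [0.024, -0.028, 0.0], "twist": 0}, {"grip": 1, "delta_pos": [0.024, -0.028, 0.0], "twist": 0}]'

```text
clock: 1.18
position: [0.3728, 0.2831, 0.3409]
ee_rot: [0.702, 0.091, 0.7, -0.089]
contact_force: [0.9, 0.2, -0.3]
width: 0.0854
```

Emit:
step_arm --increments '[{"grip": 1, "delta_pos": [0.024, -0.028, 0.0], "twist": 0}, {"grip": 1, "delta_pos": [0.024, -0.028, 0.0], "twist": 0}, {"grip": 1, "delta_pos": [0.024, -0.028, 0.0], "twist": 0}, {"grip": 1, "delta_pos": [0.024, -0.028, 0.0], "twist": 0}, {"grip": 1, "delta_pos": [0.024, -0.028, 0.0], "twist": 0}, {"grip": 1, "delta_pos": [0.024, -0.028, 0.0], "twist": 0}, {"grip": 1, "delta_pos": [0, 0, 0], "twist": 0}, {"grip": 1, "delta_pos": [0, 0, 0], "twist": 0}, {"grip": 1, "delta_pos": [0, 0, 0], "twist": 0}]'

```text
clock: 1.93
position: [0.5151, 0.1165, 0.3393]
ee_rot: [0.701, 0.091, 0.702, -0.09]
contact_force: [-1.0, 0.0, -0.2]
width: 0.0855
```

```bash
cat > pan.py <<'E'
from m import *
def panel(v,nm='w'):
    res={}
    bl,l=blobs(v[0],'blue',300)
    for k in('green','red'):
        for ce,st in blobs(v[0],k,20)[0]: 
            p=ray(*v[1:],ce,.024); print(k,ce,st,p.round(4)); res.setdefault(k,[]).append(p)
    return res
E
python3 - <<'E'
from pan import *
s=manip.get_state(); print(s['position'],s['clock'])
q=s['ee_rot']; print(R.from_quat(np.array(q)[[1,2,3,0]]).as_matrix().round(3))
v=grab('wrist','w1.png'); print(manip.get_image('wrist')['mount'],v[1]); panel(v); print('exp panel px',proj(*v[1:],[.455,.097,.024]),proj(*v[1:],[.603,.122,.024]))
E
```

```text
[0.51509872 0.11651304 0.33933659] 1.9333
[[-0.001  0.254  0.967]
 [ 0.001  0.967 -0.254]
 [-1.     0.    -0.001]]
[[ 1.29874515e-03 -2.63455384e-01  9.64670707e-01 -1.68309202e-01]
 [ 9.99998984e-01 -2.24243663e-04 -1.40754977e-03 -6.52954682e-04]
 [ 5.87147858e-04  9.64671556e-01  2.63454825e-01 -6.57588270e-02]
 [ 0.00000000e+00  0.00000000e+00  0.00000000e+00  1.00000000e+00]] [[337.75961121   0.         279.18929203]
 [  0.         337.75961121 208.31625143]
 [  0.           0.           1.        ]]
green [65.  46.2] [62, 43, 7, 7, 37] [ 0.2937 -0.1174  0.024 ]
green [523.3 130.3] [503, 110, 42, 41, 773] [0.5559 0.4568 0.024 ]
green [253.  126.9] [249, 123, 9, 9, 68] [0.4556 0.0932 0.024 ]
green [ 26.8 242.7] [23, 240, 8, 7, 38] [ 0.5333 -0.2881  0.024 ]
red [495.9 113.4] [493, 111, 7, 6, 36] [0.5233 0.4219 0.024 ]
red [ 95.4 122.4] [93, 120, 6, 6, 29] [ 0.3942 -0.1168  0.024 ]
red [295.5 220.7] [292, 217, 8, 8, 48] [0.6034 0.1174 0.024 ]
exp panel px [255.49803181 125.73281808] [298.42652276 219.72122364]
```

View pics/w1.png

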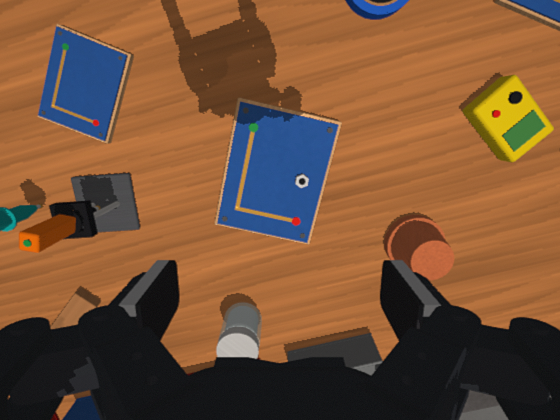

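The wrist view shows the panel with green at (253,127), red at (295,221) and the corner near (238,207). The stand plate is near (107,202), the orange probe top at (27,243) and the turquoise one behind it. I'll move over the probe.

Emit:
step_arm --increments '[{"grip": 1, "delta_pos": [-0.002, -0.034, 0.0], "twist": 0}, {"grip": 1, "delta_pos": [-0.002, -0.034, 0.0], "twist": 0}, {"grip": 1, "delta_pos": [-0.002, -0.034, 0.0], "twist": 0}, {"grip": 1, "delta_pos": [-0.002, -0.034, 0.0], "twist": 0}, {"grip": 1, "delta_pos": [-0.002, -0.034, 0.0], "twist": 0}, {"grip": 1, "delta_pos": [-0.002, -0.034, 0.0], "twist": 0}, {"grip": 1, "delta_pos": [-0.002, -0.034, 0.0], "twist": 0}, {"grip": 1, "delta_pos": [-0.002, -0.034, 0.0], "twist": 0}, {"grip": 1, "delta_pos": [0, 0, 0], "twist": 0}, {"grip": 1, "delta_pos": [0, 0, 0], "twist": 0}]'

```text
clock: 2.87
position: [0.4992, -0.1558, 0.3396]
ee_rot: [0.701, 0.091, 0.701, -0.09]
contact_force: [-0.9, -0.1, 0.1]
width: 0.0852
```

```bash
cat > pr.py <<'E'
from pan import *
def probe(f,view=True):
    v=grab('wrist',f); s=manip.get_state(); print('TCP',s['position'].round(4))
    img=v[0]; hsv=cv2.cvtColor(img,cv2.COLOR_RGB2HSV)
    m=cv2.inRange(hsv,(8,200,90),(22,255,255)); 
    n,l,st,ce=cv2.connectedComponentsWithStats(m); i=1+st[1:,4].argmax(); print('orange',st[i],ce[i])
    g=cv2.inRange(hsv,(45,80,40),(88,255,255))
    n,_,sg,cg=cv2.connectedComponentsWithStats(g)
    for j in range(1,n):
        if sg[j][4]>10: print('greenblob',cg[j].round(1),sg[j][4],ray(*v[1:],cg[j],.174).round(4))
    return v,l==i
E
python3 - <<'E'
from pr import *
v,m=probe('w2.png')
print(proj(*v[1:],[.51,-.157,.173]),proj(*v[1:],[.51,-.157,.096]))
E
```

```text
TCP [ 0.4993 -0.1546  0.3397]
orange [268 171  24  33 561] [279.71657754 187.25490196]
greenblob [264.7   1.8] 28 [ 0.3384 -0.1277  0.174 ]
greenblob [449.8  85.7] 75 [0.4494 0.0207 0.174 ]
greenblob [199.4 176.6] 17 [ 0.4714 -0.232   0.174 ]
greenblob [184.9 191.1] 64 [ 0.4818 -0.2509  0.174 ]
greenblob [201.  191.7] 11 [ 0.4866 -0.2353  0.174 ]
greenblob [279.3 193. ] 40 [ 0.508 -0.159  0.174]
greenblob [133.9 239.5] 1223 [ 0.5175 -0.3197  0.174 ]
[281.7592312  194.13878567] [281.35341911 180.25118857]
```

View pics/w2.png

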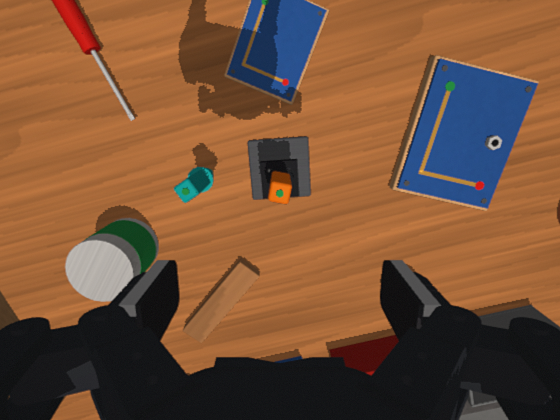

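Emit:
step_arm --increments '[{"grip": 1, "delta_pos": [0.002, -0.001, -0.025], "twist": 0}, {"grip": 1, "delta_pos": [0.002, -0.001, -0.025], "twist": 0}, {"grip": 1, "delta_pos": [0.002, -0.001, -0.025], "twist": 0}, {"grip": 1, "delta_pos": [0.002, -0.001, -0.025], "twist": 0}, {"grip": 1, "delta_pos": [0, 0, 0], "twist": 0}, {"grip": 1, "delta_pos": [0, 0, 0], "twist": 0}, {"grip": 1, "delta_pos": [0, 0, 0], "twist": 0}]'

```text
clock: 3.5
position: [0.5084, -0.1587, 0.2412]
ee_rot: [0.702, 0.089, 0.701, -0.09]
contact_force: [0.8, -0.8, 0.1]
width: 0.0856
```

Run:
```python
from pr import *
v,m=probe('w3.png')
cv2.imwrite('pics/w3c.png',cv2.resize(v[0][90:290,170:400],(690,600),interpolation=cv2.INTER_CUBIC)[:,:,::-1])
```

```text
TCP [ 0.5087 -0.1591  0.2417]
orange [ 265  177   33   48 1111] [280.80828083 200.24032403]
greenblob [497.1  68.3] 128 [0.4513 0.001  0.174 ]
greenblob [184.2 178. ] 58 [ 0.4685 -0.2187  0.174 ]
greenblob [172.4 192.4] 67 [ 0.4763 -0.2302  0.174 ]
greenblob [151.9 204.9] 108 [ 0.4813 -0.2476  0.174 ]
greenblob [280.3 209.5] 81 [ 0.5079 -0.1588  0.174 ]
greenblob [ 98.7 261.5] 2360 [ 0.5129 -0.302   0.174 ]
```

View pics/w3c.png

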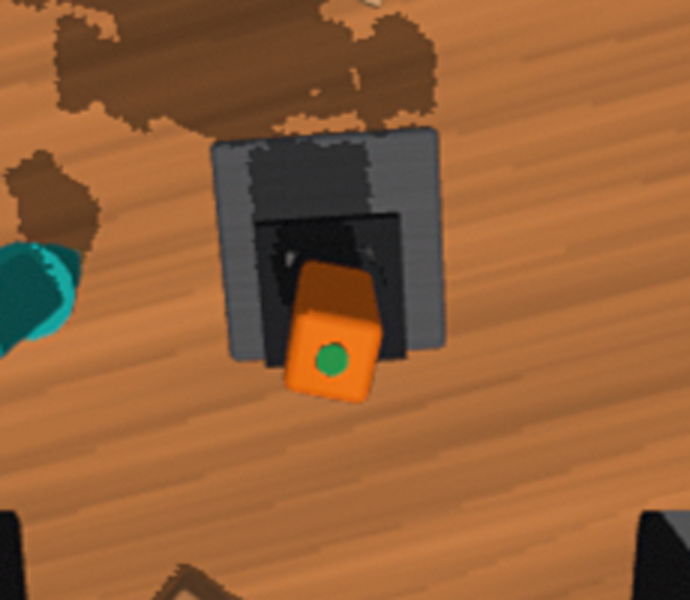

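Run:
```python
from pr import *
v=grab('wrist')
def rect(c,z):
    P=np.array([ray(*v[1:],(x/3+170,y/3+90),z) for x,y in c]); 
    print(P.mean(0).round(4),[ (np.linalg.norm((P[(i+1)%4]-P[i]))*1e3).round(1) for i in range(4)],[np.degrees(np.arctan2(*(P[(i+1)%4]-P[i])[1::-1])).round(1)%90 for i in range(4)])
rect([(299,317),(381,325),(367,403),(286,385)],.173)
rect([(256,220),(400,213),(407,357),(265,366)],.096)
rect([(213,142),(437,128),(445,347),(232,362)],.008)
q=manip.get_state()['ee_rot']; print(R.from_quat(np.array(q)[[1,2,3,0]]).as_matrix()[:,1])
s=manip.get_state(); print(s['qpos'])
```

```text
[ 0.5087 -0.1588  0.173 ] [np.float64(19.8), np.float64(20.0), np.float64(20.4), np.float64(17.4)] [np.float64(69.7), np.float64(66.3), np.float64(62.3), np.float64(64.4)]
[ 0.5082 -0.1588  0.096 ] [np.float64(44.6), np.float64(46.3), np.float64(45.8), np.float64(47.1)] [np.float64(78.2), np.float64(79.3), np.float64(79.2), np.float64(77.80000000000001)]
[ 0.5093 -0.1589  0.008 ] [np.float64(87.1), np.float64(88.0), np.float64(87.8), np.float64(89.1)] [np.float64(78.9), np.float64(79.2), np.float64(79.6), np.float64(78.69999999999999)]
[ 2.51976542e-01  9.67733252e-01 -4.17877418e-04]
[-4.34503183e-01  1.90894987e-01  1.52844960e+00  2.88458012e-04
  1.41834237e+00 -1.75062139e+00]
```

Emit:
step_arm --increments '[{"grip": 1, "delta_pos": [0, 0, -0.01], "twist": -5}, {"grip": 1, "delta_pos": [0, 0, -0.02], "twist": -5}, {"grip": 1, "delta_pos": [0, 0, -0.025], "twist": 0}, {"grip": 1, "delta_pos": [0, 0, -0.025], "twist": 0}, {"grip": 1, "delta_pos": [0, 0, -0.02], "twist": 0}, {"grip": 1, "delta_pos": [0, 0, -0.0125], "twist": 0}, {"grip": 1, "delta_pos": [0, 0, -0.006], "twist": 0}, {"grip": 1, "delta_pos": [0, 0, 0], "twist": 0}, {"grip": 1, "delta_pos": [0, 0, 0], "twist": 0}]'

```text
clock: 4.35
position: [0.5084, -0.1601, 0.1222]
ee_rot: [0.692, 0.151, 0.69, -0.151]
contact_force: [0.1, -0.7, 0.1]
width: 0.0853
```

Emit:
step_arm --increments '[{"grip": 0.3, "delta_pos": [0, 0, 0], "twist": 0}, {"grip": 0.2, "delta_pos": [0, 0, 0], "twist": 0}, {"grip": 0.1, "delta_pos": [0, 0, 0], "twist": 0}, {"grip": 0.1, "delta_pos": [0, 0, 0], "twist": 0}, {"grip": 0.1, "delta_pos": [0, 0, 0], "twist": 0}, {"grip": 0.1, "delta_pos": [0, 0, 0], "twist": 0}, {"grip": 0.1, "delta_pos": [0, 0, 0], "twist": 0}, {"grip": 0.1, "delta_pos": [0, 0, 0], "twist": 0}]' --force 40

```text
clock: 5.02
position: [0.5079, -0.1594, 0.1214]
ee_rot: [0.691, 0.151, 0.69, -0.151]
contact_force: [-0.5, 1.6, 2.6]
width: 0.0213
```

Emit:
step_arm --increments '[{"grip": 0.1, "delta_pos": [0, 0, 0.006], "twist": 0}, {"grip": 0.1, "delta_pos": [0, 0, 0.012], "twist": 0}, {"grip": 0.1, "delta_pos": [0, 0, 0.015], "twist": 0}, {"grip": 0.1, "delta_pos": [0, 0, 0.015], "twist": 0}, {"grip": 0.1, "delta_pos": [0, 0, 0.015], "twist": 0}, {"grip": 0.1, "delta_pos": [0, 0, 0.015], "twist": 0}, {"grip": 0.1, "delta_pos": [0, 0, 0.015], "twist": 0}, {"grip": 0.1, "delta_pos": [0, 0, 0.012], "twist": 0}, {"grip": 0.1, "delta_pos": [0, 0, 0.005], "twist": 0}, {"grip": 0.1, "delta_pos": [0, 0, 0], "twist": 0}]'

```text
clock: 5.85
position: [0.5079, -0.1602, 0.2322]
ee_rot: [0.692, 0.151, 0.69, -0.151]
contact_force: [-0.9, -0.5, -1.4]
width: 0.021
```

Emit:
step_arm --increments '[{"grip": 0.1, "delta_pos": [0, 0.015, 0], "twist": 0}, {"grip": 0.1, "delta_pos": [-0.005, 0.025, 0], "twist": 0}, {"grip": 0.1, "delta_pos": [-0.005, 0.025, 0], "twist": 0}, {"grip": 0.1, "delta_pos": [-0.005, 0.025, 0], "twist": 0}, {"grip": 0.1, "delta_pos": [-0.005, 0.025, 0], "twist": 0}, {"grip": 0.1, "delta_pos": [-0.01, 0.025, 0], "twist": 0}, {"grip": 0.1, "delta_pos": [-0.01, 0.025, 0], "twist": 0}, {"grip": 0.1, "delta_pos": [0, 0.01, 0], "twist": 0}, {"grip": 0.1, "delta_pos": [0, 0, 0], "twist": 0}, {"grip": 0.1, "delta_pos": [0, 0, 0], "twist": 0}]'

```text
clock: 6.68
position: [0.4677, 0.0149, 0.2306]
ee_rot: [0.691, 0.15, 0.691, -0.151]
contact_force: [0.2, -0.8, -1.1]
width: 0.0211
```

Run:
```python
from pr import *
for i in range(2):
    v=grab('wrist','w4.png'); s=manip.get_state(); print(s['position'],s['clock'],s['contact_force'])
    panel(v)
for n in('scene','side'): u=grab(n,n+'4.png'); panel(u)
```

```text
[0.46792863 0.01442797 0.23065827] 6.7333 [ 0.19013097 -0.90975659 -0.92377493]
green [95.1 79. ] [91, 75, 9, 9, 58] [ 0.2937 -0.1179  0.024 ]
green [341.2 137. ] [336, 131, 12, 12, 112] [0.4556 0.0932 0.024 ]
green [279.  292.4] [270, 283, 19, 20, 304] [ 0.5985 -0.0466  0.024 ]
green [ 12.9 330.3] [9, 324, 11, 13, 41] [ 0.5061 -0.3789  0.024 ]
green [  4.4 348.1] [0, 344, 11, 9, 83] [ 0.5234 -0.4051  0.024 ]
green [ 17.2 361.2] [0, 345, 42, 35, 655] [ 0.547  -0.4021  0.024 ]
red [144.6 165.8] [141, 163, 8, 7, 40] [ 0.3937 -0.1174  0.024 ]
red [406.5 244.2] [402, 240, 10, 10, 81] [0.6034 0.1172 0.024 ]
[0.46799186 0.01420997 0.23066436] 6.7833 [ 0.1065617   0.38691834 -1.08233454]
green [95.3 78.9] [92, 75, 8, 9, 57] [ 0.2938 -0.118   0.024 ]
green [341.5 136.5] [336, 131, 12, 12, 115] [0.4556 0.0933 0.024 ]
green [279.  292.4] [270, 283, 19, 20, 304] [ 0.5987 -0.0473  0.024 ]
green [ 13.7 329.6] [6, 322, 16, 14, 58] [ 0.5055 -0.378   0.024 ]
green [  4.7 348. ] [0, 344, 11, 9, 87] [ 0.5233 -0.4053  0.024 ]
green [ 17.2 361.1] [0, 345, 43, 35, 666] [ 0.5466 -0.4027  0.024 ]
red [144.
[... 229 characters left out ...]
31] [0.5381 0.4578 0.024 ]
red [151.2  26.8] [132, 0, 38, 56, 1651] [-1.3605 -1.0119  0.024 ]
red [165.6 170.5] [161, 162, 10, 20, 116] [ 0.2482 -0.3616  0.024 ]
red [ 19.7 317.9] [0, 288, 54, 66, 2348] [ 0.8799 -0.4753  0.024 ]
red [191.7 340.2] [146, 305, 87, 71, 4363] [ 0.8896 -0.0826  0.024 ]
green [248.  149.7] [242, 146, 13, 8, 56] [0.559  0.4685 0.024 ]
green [359.1 342.9] [344, 327, 34, 26, 421] [ 0.5535 -0.4367  0.024 ]
red [197.2  96.5] [182, 82, 34, 29, 613] [0.4814 0.9017 0.024 ]
red [401.5 216. ] [378, 193, 53, 39, 461] [ 0.9101 -0.0583  0.024 ]
red [477.9 311.6] [448, 280, 67, 54, 809] [ 0.9084 -0.4702  0.024 ]
red [238.6 363.6] [221, 351, 37, 26, 364] [ 0.2376 -0.3763  0.024 ]
```

View pics/w4.png

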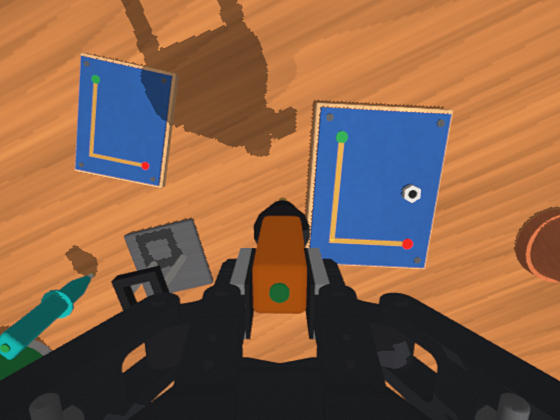

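```bash
python3 - <<'E'
from pr import *
s=manip.get_state();v=grab('wrist');p=s['position'];print(p)
hsv=cv2.cvtColor(v[0],cv2.COLOR_RGB2HSV)
for z in (.050,.0515,.053): print('top-TCP',(ray(*v[1:],(279,292.4),p[2]+z)-p).round(4))
print('corner',ray(*v[1:],(331.5,241),.024).round(4))
g=np.array([.4556,.0933]);r=np.array([.6034,.1174]);d=r-g
yaw=np.arctan2(d[1],d[0])-np.arctan2(90,120);print(np.degrees(yaw))
Rm=np.array([[np.cos(yaw),-np.sin(yaw)],[np.sin(yaw),np.cos(yaw)]])
mid=(g+r)/2
for n,q in(('g',(-60,-45)),('m1',(0,-45)),('c',(60,-45)),('m2',(60,0)),('r',(60,45))): print(n,(mid+Rm@np.array(q)/1e3).round(4))
# tip in side cam
for n in('scene','side'):
    u=grab(n); t=proj(*u[1:],[p[0],p[1],p[2]-.0946]); print(n,t)
    x,y=t.astype(int); cv2.imwrite(f'pics/t_{n}.png',cv2.resize(u[0][y-50:y+30,x-40:x+60],(500,400),interpolation=cv2.INTER_CUBIC)[:,:,::-1])
E
python3 -c "
import cv2,numpy as np
cv2.imwrite('pics/t.png',np.vstack([np.hstack([cv2.resize(cv2.imread('pics/t_%s.png'%n),(400,320)) for n in('scene','side')])]))"
```

```text
[0.46798068 0.01418577 0.23075978]
top-TCP [ 0.0003 -0.0009  0.05  ]
top-TCP [-0.0005 -0.0006  0.0515]
top-TCP [-0.0012 -0.0002  0.053 ]
corner [0.5632 0.0371 0.024 ]
-27.608855205308625
g [0.4555 0.0933]
m1 [0.5086 0.0655]
c [0.5618 0.0377]
m2 [0.5827 0.0775]
r [0.6035 0.1174]
scene [268.78294635 186.00984378]
side [267.79756743 211.48328378]
```

View pics/t.png

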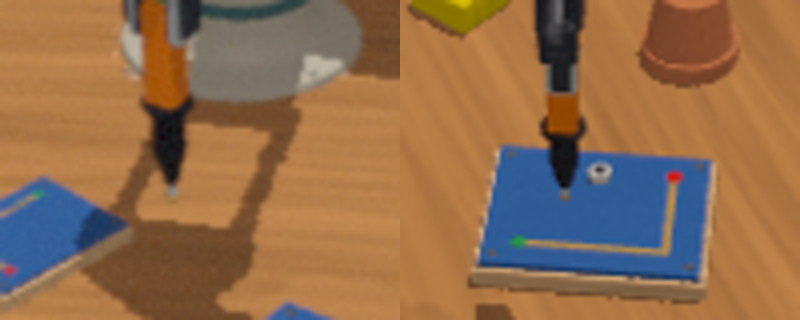

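Emit:
step_arm --increments '[{"grip": 0.1, "delta_pos": [-0.002, 0.0095, 0], "twist": 0}, {"grip": 0.1, "delta_pos": [-0.003, 0.02, 0], "twist": 0}, {"grip": 0.1, "delta_pos": [-0.003, 0.02, 0], "twist": 0}, {"grip": 0.1, "delta_pos": [-0.003, 0.02, 0], "twist": 0}, {"grip": 0.1, "delta_pos": [-0.0013, 0.01, -0.01], "twist": 0}, {"grip": 0.1, "delta_pos": [0, 0, -0.02], "twist": 0}, {"grip": 0.1, "delta_pos": [0, 0, -0.025], "twist": 0}, {"grip": 0.1, "delta_pos": [0, 0, -0.025], "twist": 0}, {"grip": 0.1, "delta_pos": [0, 0, -0.015], "twist": 0}, {"grip": 0.1, "delta_pos": [0, 0, -0.005], "twist": 0}]'

```text
clock: 7.87
position: [0.4525, 0.0948, 0.1279]
ee_rot: [0.689, 0.15, 0.693, -0.152]
contact_force: [-0.4, 1.0, -0.9]
width: 0.0211
```

Emit:
step_arm --increments '[{"grip": 0.1, "delta_pos": [0, 0, 0], "twist": 0}, {"grip": 0.1, "delta_pos": [0, 0, 0], "twist": 0}]'

```text
clock: 8.03
position: [0.4556, 0.0948, 0.1313]
ee_rot: [0.691, 0.151, 0.691, -0.151]
contact_force: [-0.7, 1.0, -0.6]
width: 0.0212
```

Run:
```python
from pr import *
P=[];F=[]
for n in('wrist','scene','side'):
    u=grab(n); s=manip.get_state(); P.append(s['position']);F.append(s['contact_force']); panel(u) if n=='wrist' else 0
    if n!='wrist':
        p=s['position'];t=proj(*u[1:],[p[0],p[1],p[2]-.0946]); print(n,t, proj(*u[1:],[.4555,.0933,.024]))
        x,y=t.astype(int); print(x,y); cv2.imwrite(f'pics/t_{n}.png',cv2.resize(u[0][y-25:y+15,x-20:x+30],(400,320),interpolation=cv2.INTER_CUBIC)[:,:,::-1])
print(np.round(P,4),np.round(F,1),s['ee_rot'])
cv2.imwrite('pics/t2.png',np.hstack([cv2.imread('pics/t_%s.png'%n) for n in('scene','side')]))
```

```text
green [277.8 195.9] [271, 191, 16, 13, 119] [0.4538 0.0934 0.024 ]
green [279.  292.4] [270, 283, 19, 20, 304] [0.5359 0.0568 0.024 ]
red [ 30.3 231.6] [26, 228, 10, 9, 67] [ 0.3934 -0.1139  0.024 ]
scene [299.79168166 215.74801194] [299.23089765 219.45614531]
299 215
side [256.0578401  218.47956236] [256.10235284 221.85359887]
256 218
[[0.4562 0.0948 0.1318]
 [0.4564 0.0948 0.1321]
 [0.4564 0.0949 0.1322]] [[-0.8 -0.4 -0.4]
 [-0.   0.1 -1.2]
 [ 0.6  0.6 -1.6]] [ 0.69177854  0.15124387  0.68982894 -0.15067771]
```

View pics/t2.png

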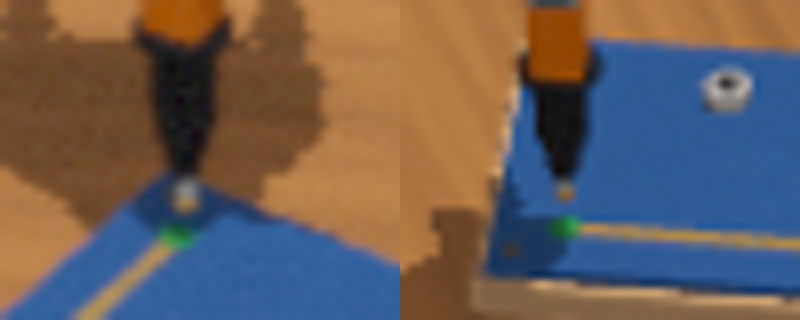

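Emit:
step_arm --increments '[{"grip": 0.1, "delta_pos": [-0.0005, -0.001, -0.0025], "twist": 0}, {"grip": 0.1, "delta_pos": [0, 0, -0.0025], "twist": 0}, {"grip": 0.1, "delta_pos": [0, 0, -0.0025], "twist": 0}, {"grip": 0.1, "delta_pos": [0, 0, -0.0025], "twist": 0}, {"grip": 0.1, "delta_pos": [0, 0, -0.0025], "twist": 0}, {"grip": 0.1, "delta_pos": [0, 0, -0.002], "twist": 0}, {"grip": 0.1, "delta_pos": [0, 0, -0.002], "twist": 0}, {"grip": 0.1, "delta_pos": [0, 0, -0.0015], "twist": 0}, {"grip": 0.1, "delta_pos": [0, 0, 0], "twist": 0}, {"grip": 0.1, "delta_pos": [0, 0, 0], "twist": 0}]'

```text
clock: 9.02
position: [0.4548, 0.0938, 0.1131]
ee_rot: [0.691, 0.151, 0.691, -0.151]
contact_force: [0.0, -0.7, 1.5]
width: 0.0211
```

Run:
```python
from pr import *
P=[];F=[]
for i in range(6):
    u=grab('scene' if i else 'side',f'press{i}.png'); s=manip.get_state(); P.append(s['position']);F.append(s['contact_force'])
print(np.mean(P,0).round(4),np.std(P,0).round(4),np.mean(F,0).round(2),np.std(F,0).round(2),s['clock'])
u=grab('side'); x,y=256,214
cv2.imwrite('pics/t3.png',cv2.resize(u[0][y-25:y+15,x-20:x+30],(500,400),interpolation=cv2.INTER_CUBIC)[:,:,::-1])
```

```text
[0.4548 0.0938 0.1132] [0. 0. 0.] [-0.13 -0.23  0.67] [0.4  0.33 0.44] 9.3167
```

View pics/t3.png

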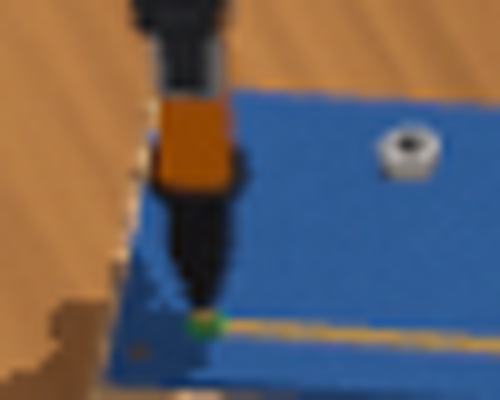

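Contact with the panel is about 1.8 N, which is about 5 mm of spring, on the green dot. I'll start the pass.

Emit:
step_arm --increments '[{"grip": 0.1, "delta_pos": [0.0011, -0.0006, 0], "twist": 0}, {"grip": 0.1, "delta_pos": [0.0022, -0.0011, 0], "twist": 0}, {"grip": 0.1, "delta_pos": [0.0022, -0.0012, 0], "twist": 0}, {"grip": 0.1, "delta_pos": [0.0022, -0.0011, 0], "twist": 0}, {"grip": 0.1, "delta_pos": [0.0022, -0.0012, 0], "twist": 0}, {"grip": 0.1, "delta_pos": [0.0022, -0.0011, 0], "twist": 0}, {"grip": 0.1, "delta_pos": [0.0022, -0.0012, 0], "twist": 0}, {"grip": 0.1, "delta_pos": [0.0022, -0.0011, 0], "twist": 0}, {"grip": 0.1, "delta_pos": [0.0022, -0.0012, 0], "twist": 0}, {"grip": 0.1, "delta_pos": [0.0022, -0.0011, 0], "twist": 0}]'

```text
clock: 10.2
position: [0.4758, 0.0828, 0.113]
ee_rot: [0.691, 0.151, 0.691, -0.151]
contact_force: [0.1, 0.8, 1.4]
width: 0.0213
```

```bash
cat > chk.py <<'E'
from pr import *
s=manip.get_state();p=s['position'];print(p.round(4),s['contact_force'].round(2),s['clock'])
yaw=np.radians(-27.61);d=p[:2]-np.array([.52945,.10535]);print('panel xy (mm)',((np.array([[np.cos(yaw),np.sin(yaw)],[-np.sin(yaw),np.cos(yaw)]])@d)*1e3).round(1))
E
python3 chk.py
```

```text
[0.4758 0.0828 0.113 ] [0.06 0.81 1.38] 10.2
panel xy (mm) [-37.1 -44.9]
```

Emit:
step_arm --increments '[{"grip": 0.1, "delta_pos": [0.0022, -0.0012, 0], "twist": 0}, {"grip": 0.1, "delta_pos": [0.0022, -0.0011, 0], "twist": 0}, {"grip": 0.1, "delta_pos": [0.0022, -0.0012, 0], "twist": 0}, {"grip": 0.1, "delta_pos": [0.0022, -0.0011, 0], "twist": 0}, {"grip": 0.1, "delta_pos": [0.0022, -0.0012, 0], "twist": 0}, {"grip": 0.1, "delta_pos": [0.0022, -0.0011, 0], "twist": 0}, {"grip": 0.1, "delta_pos": [0.0022, -0.0012, 0], "twist": 0}, {"grip": 0.1, "delta_pos": [0.0022, -0.0011, 0], "twist": 0}, {"grip": 0.1, "delta_pos": [0.0022, -0.0012, 0], "twist": 0}, {"grip": 0.1, "delta_pos": [0.0022, -0.0011, 0], "twist": 0}]'

```text
clock: 11.03
position: [0.4978, 0.0713, 0.113]
ee_rot: [0.691, 0.151, 0.691, -0.151]
contact_force: [-0.7, 1.3, 1.8]
width: 0.0211
```

```bash
python3 chk.py
```

```text
[0.4978 0.0713 0.113 ] [-0.66  1.26  1.79] 11.0333
panel xy (mm) [-12.2 -44.8]
```

Emit:
step_arm --increments '[{"grip": 0.1, "delta_pos": [0.0022, -0.0012, 0], "twist": 0}, {"grip": 0.1, "delta_pos": [0.0022, -0.0012, 0.0002], "twist": 0}, {"grip": 0.1, "delta_pos": [0.0022, -0.0012, 0.0002], "twist": 0}, {"grip": 0.1, "delta_pos": [0.0022, -0.0011, 0], "twist": 0}, {"grip": 0.1, "delta_pos": [0.0022, -0.0012, 0], "twist": 0}, {"grip": 0.1, "delta_pos": [0.0022, -0.0011, 0], "twist": 0}, {"grip": 0.1, "delta_pos": [0.0022, -0.0012, 0], "twist": 0}, {"grip": 0.1, "delta_pos": [0.0022, -0.0011, 0], "twist": 0}, {"grip": 0.1, "delta_pos": [0.0022, -0.0012, 0], "twist": 0}, {"grip": 0.1, "delta_pos": [0.0022, -0.0011, 0], "twist": 0}]'

```text
clock: 11.87
position: [0.5198, 0.0597, 0.1134]
ee_rot: [0.691, 0.151, 0.691, -0.151]
contact_force: [-1.7, 0.5, 0.8]
width: 0.0214
```

```bash
python3 chk.py
```

```text
[0.5198 0.0597 0.1134] [-1.68  0.53  0.82] 11.8667
panel xy (mm) [ 12.6 -44.9]
```

Emit:
step_arm --increments '[{"grip": 0.1, "delta_pos": [0.0022, -0.0012, 0], "twist": 0}, {"grip": 0.1, "delta_pos": [0.0022, -0.0011, 0], "twist": 0}, {"grip": 0.1, "delta_pos": [0.0022, -0.0012, 0], "twist": 0}, {"grip": 0.1, "delta_pos": [0.0022, -0.0011, 0], "twist": 0}, {"grip": 0.1, "delta_pos": [0.0022, -0.0012, 0], "twist": 0}, {"grip": 0.1, "delta_pos": [0.0022, -0.0011, 0], "twist": 0}, {"grip": 0.1, "delta_pos": [0.0022, -0.0012, 0], "twist": 0}, {"grip": 0.1, "delta_pos": [0.0022, -0.0011, 0], "twist": 0}, {"grip": 0.1, "delta_pos": [0.0022, -0.0012, 0], "twist": 0}, {"grip": 0.1, "delta_pos": [0.0022, -0.0011, 0], "twist": 0}]'

```text
clock: 12.7
position: [0.5418, 0.0482, 0.1134]
ee_rot: [0.691, 0.151, 0.691, -0.151]
contact_force: [-0.8, 0.1, 0.3]
width: 0.021
```

Emit:
step_arm --increments '[{"grip": 0.1, "delta_pos": [0.0022, -0.0012, 0], "twist": 0}, {"grip": 0.1, "delta_pos": [0.0022, -0.0011, 0], "twist": 0}, {"grip": 0.1, "delta_pos": [0.0022, -0.0012, 0], "twist": 0}, {"grip": 0.1, "delta_pos": [0.0022, -0.0011, 0], "twist": 0}, {"grip": 0.1, "delta_pos": [0.0022, -0.0012, 0], "twist": 0}, {"grip": 0.1, "delta_pos": [0.0022, -0.0011, 0], "twist": 0}, {"grip": 0.1, "delta_pos": [0.0022, -0.0012, 0], "twist": 0}, {"grip": 0.1, "delta_pos": [0.0022, -0.0011, 0], "twist": 0}, {"grip": 0.1, "delta_pos": [0.0018, -0.0009, 0], "twist": 0}]'

```text
clock: 13.45
position: [0.5613, 0.0381, 0.1134]
ee_rot: [0.691, 0.151, 0.691, -0.151]
contact_force: [-1.3, 0.6, 1.5]
width: 0.0214
```

```bash
python3 chk.py
```

```text
[0.5613 0.0381 0.1134] [-1.29  0.61  1.5 ] 13.45
panel xy (mm) [ 59.4 -44.9]
```

Emit:
step_arm --increments '[{"grip": 0.1, "delta_pos": [0.0006, 0, 0], "twist": 0}, {"grip": 0.1, "delta_pos": [0.0006, 0.0011, 0], "twist": 0}, {"grip": 0.1, "delta_pos": [0.0011, 0.0022, 0], "twist": 0}, {"grip": 0.1, "delta_pos": [0.0012, 0.0022, 0], "twist": 0}, {"grip": 0.1, "delta_pos": [0.0011, 0.0022, 0], "twist": 0}, {"grip": 0.1, "delta_pos": [0.0012, 0.0022, 0], "twist": 0}, {"grip": 0.1, "delta_pos": [0.0011, 0.0022, 0], "twist": 0}, {"grip": 0.1, "delta_pos": [0.0012, 0.0022, 0], "twist": 0}, {"grip": 0.1, "delta_pos": [0.0011, 0.0022, 0], "twist": 0}, {"grip": 0.1, "delta_pos": [0.0012, 0.0022, 0], "twist": 0}]'

```text
clock: 14.28
position: [0.5715, 0.0572, 0.1134]
ee_rot: [0.691, 0.151, 0.691, -0.151]
contact_force: [-1.2, -0.6, 0.6]
width: 0.021
```

```bash
python3 chk.py
```

```text
[0.5715 0.0572 0.1134] [-1.24 -0.55  0.61] 14.2833
panel xy (mm) [ 59.6 -23.2]
```

Emit:
step_arm --increments '[{"grip": 0.1, "delta_pos": [0.0012, 0.0022, 0], "twist": 0}, {"grip": 0.1, "delta_pos": [0.0012, 0.0022, 0], "twist": 0}, {"grip": 0.1, "delta_pos": [0.0012, 0.0022, 0], "twist": 0}, {"grip": 0.1, "delta_pos": [0.0012, 0.0022, 0], "twist": 0}, {"grip": 0.1, "delta_pos": [0.0011, 0.0022, 0], "twist": 0}, {"grip": 0.1, "delta_pos": [0.0012, 0.0022, 0], "twist": 0}, {"grip": 0.1, "delta_pos": [0.0011, 0.0022, 0], "twist": 0}, {"grip": 0.1, "delta_pos": [0.0012, 0.0022, 0], "twist": 0}, {"grip": 0.1, "delta_pos": [0.0011, 0.0022, 0], "twist": 0}, {"grip": 0.1, "delta_pos": [0.0012, 0.0022, 0], "twist": 0}]'

```text
clock: 15.12
position: [0.5832, 0.0792, 0.1134]
ee_rot: [0.691, 0.151, 0.691, -0.151]
contact_force: [0.1, -0.7, 1.1]
width: 0.0211
```

Emit:
step_arm --increments '[{"grip": 0.1, "delta_pos": [0.0011, 0.0022, 0], "twist": 0}, {"grip": 0.1, "delta_pos": [0.0012, 0.0022, 0], "twist": 0}, {"grip": 0.1, "delta_pos": [0.0012, 0.0022, 0], "twist": 0}, {"grip": 0.1, "delta_pos": [0.0012, 0.0022, 0], "twist": 0}, {"grip": 0.1, "delta_pos": [0.0011, 0.0022, 0], "twist": 0}, {"grip": 0.1, "delta_pos": [0.0012, 0.0022, 0], "twist": 0}, {"grip": 0.1, "delta_pos": [0.0011, 0.0022, 0], "twist": 0}, {"grip": 0.1, "delta_pos": [0.0012, 0.0022, 0], "twist": 0}, {"grip": 0.1, "delta_pos": [0.0011, 0.0022, 0], "twist": 0}, {"grip": 0.1, "delta_pos": [0.0012, 0.0022, 0], "twist": 0}]'

```text
clock: 15.95
position: [0.5948, 0.1011, 0.1134]
ee_rot: [0.691, 0.151, 0.691, -0.151]
contact_force: [-1.2, -0.3, 0.2]
width: 0.0215
```

```bash
python3 chk.py
```

```text
[0.5948 0.1011 0.1134] [-1.25 -0.26  0.25] 15.95
panel xy (mm) [59.8 26.5]
```

Remaining: 18.5 mm.

Emit:
step_arm --increments '[{"grip": 0.1, "delta_pos": [0.0011, 0.0022, 0], "twist": 0}, {"grip": 0.1, "delta_pos": [0.0012, 0.0022, 0], "twist": 0}, {"grip": 0.1, "delta_pos": [0.0012, 0.0022, 0], "twist": 0}, {"grip": 0.1, "delta_pos": [0.0011, 0.0022, 0], "twist": 0}, {"grip": 0.1, "delta_pos": [0.0012, 0.0022, 0], "twist": 0}, {"grip": 0.1, "delta_pos": [0.0011, 0.0022, 0], "twist": 0}, {"grip": 0.1, "delta_pos": [0.0012, 0.0022, 0], "twist": 0}, {"grip": 0.1, "delta_pos": [0.0005, 0.0009, 0], "twist": 0}, {"grip": 0.1, "delta_pos": [0, 0, 0], "twist": 0}, {"grip": 0.1, "delta_pos": [0, 0, 0], "twist": 0}]'

```text
clock: 16.78
position: [0.6036, 0.1177, 0.1135]
ee_rot: [0.691, 0.151, 0.691, -0.151]
contact_force: [0.2, -0.4, 0.4]
width: 0.0212
```

```bash
python3 chk.py
python3 - <<'E'
from pr import *
o=[]
for n in('scene','side'):
    u=grab(n); p=manip.get_state()['position']; x,y=proj(*u[1:],[.6035,.1174,.024]).astype(int); print(n,x,y)
    o.append(cv2.resize(u[0][y-25:y+15,x-25:x+25],(400,320),interpolation=cv2.INTER_CUBIC))
cv2.imwrite('pics/t4.png',np.hstack(o)[:,:,::-1])
E
```

```text
[0.6036 0.1177 0.1135] [ 0.2  -0.39  0.44] 16.7833
panel xy (mm) [60.  45.3]
scene 302 255
side 295 205
```

View pics/t4.png

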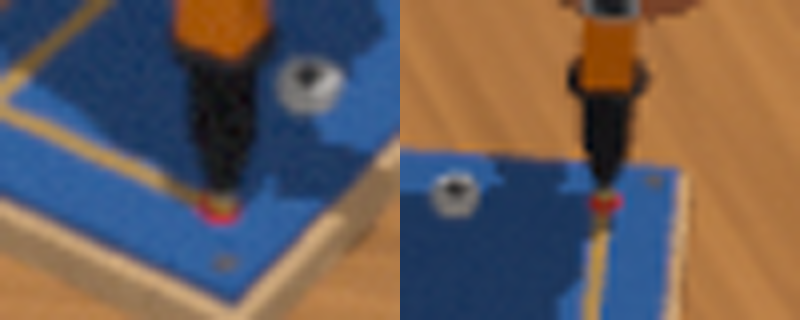

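Both views show the tip on the red dot. I'll lift straight up and return to the stand.

Emit:
step_arm --increments '[{"grip": 0.1, "delta_pos": [0, 0, 0.003], "twist": 0}, {"grip": 0.1, "delta_pos": [0, 0, 0.005], "twist": 0}, {"grip": 0.1, "delta_pos": [0, 0, 0.006], "twist": 0}, {"grip": 0.1, "delta_pos": [0, 0, 0.015], "twist": 0}, {"grip": 0.1, "delta_pos": [0, 0, 0.02], "twist": 0}, {"grip": 0.1, "delta_pos": [0, 0, 0.025], "twist": 0}, {"grip": 0.1, "delta_pos": [0, 0, 0.025], "twist": 0}, {"grip": 0.1, "delta_pos": [0, 0, 0.015], "twist": 0}, {"grip": 0.1, "delta_pos": [0, 0, 0.006], "twist": 0}, {"grip": 0.1, "delta_pos": [0, 0, 0], "twist": 0}]'

```text
clock: 17.72
position: [0.6041, 0.1172, 0.2354]
ee_rot: [0.692, 0.151, 0.69, -0.151]
contact_force: [0.2, -0.6, -1.5]
width: 0.0213
```

Emit:
step_arm --increments '[{"grip": 0.1, "delta_pos": [-0.005, -0.012, 0], "twist": 0}, {"grip": 0.1, "delta_pos": [-0.01, -0.03, 0], "twist": 0}, {"grip": 0.1, "delta_pos": [-0.01, -0.03, 0], "twist": 0}, {"grip": 0.1, "delta_pos": [-0.01, -0.03, 0], "twist": 0}, {"grip": 0.1, "delta_pos": [-0.01, -0.03, 0], "twist": 0}, {"grip": 0.1, "delta_pos": [-0.01, -0.03, 0], "twist": 0}, {"grip": 0.1, "delta_pos": [-0.01, -0.03, 0], "twist": 0}, {"grip": 0.1, "delta_pos": [-0.01, -0.03, 0], "twist": 0}, {"grip": 0.1, "delta_pos": [-0.01, -0.03, 0], "twist": 0}, {"grip": 0.1, "delta_pos": [-0.006, -0.015, 0], "twist": 0}]'

```text
clock: 18.55
position: [0.5092, -0.1533, 0.2315]
ee_rot: [0.689, 0.151, 0.692, -0.153]
contact_force: [-0.1, -0.0, -0.3]
width: 0.0215
```

Emit:
step_arm --increments '[{"grip": 0.1, "delta_pos": [-0.0045, -0.01, 0], "twist": 0}, {"grip": 0.1, "delta_pos": [0, 0, 0], "twist": 0}, {"grip": 0.1, "delta_pos": [0, 0, 0], "twist": 0}, {"grip": 0.1, "delta_pos": [0, 0, 0], "twist": 0}, {"grip": 0.1, "delta_pos": [0, 0, 0], "twist": 0}, {"grip": 0.1, "delta_pos": [0, 0, 0], "twist": 0}]'

```text
clock: 19.05
position: [0.5081, -0.1587, 0.2333]
ee_rot: [0.691, 0.151, 0.691, -0.15]
contact_force: [0.9, -0.4, -0.9]
width: 0.0211
```

Run:
```python
from pr import *
o=[];P=[]
for n in('scene','side'):
    u=grab(n); p=manip.get_state()['position']; P.append(p); t=proj(*u[1:],[p[0],p[1],p[2]-.0946]);e=proj(*u[1:],[.5085,-.1588,.096]); x,y=e.astype(int); print(n,e,t)
    o.append(cv2.resize(u[0][y-30:y+18,x-30:x+30],(400,320),interpolation=cv2.INTER_CUBIC))
cv2.imwrite('pics/t5.png',np.hstack(o)[:,:,::-1]); print(P,manip.get_state()['contact_force'])
v=grab('wrist'); p=manip.get_state()['position']
hsv=cv2.cvtColor(v[0],cv2.COLOR_RGB2HSV); g=cv2.inRange(hsv[260:320,250:310],(45,80,40),(88,255,255)); ys,xs=np.where(g); print('dot',xs.mean()+250,ys.mean()+260)
```

```text
scene [202.07775018 203.06156579] [200.20269101 189.49141797]
side [302.55483221 256.51385283] [302.89446981 246.4732249 ]
[array([ 0.50813244, -0.1588099 ,  0.23337121]), array([ 0.50810434, -0.15892963,  0.23343002])] [ 0.26749918  0.88906921 -1.75564998]
dot 278.95394736842104 292.39473684210526
```

View pics/t5.png

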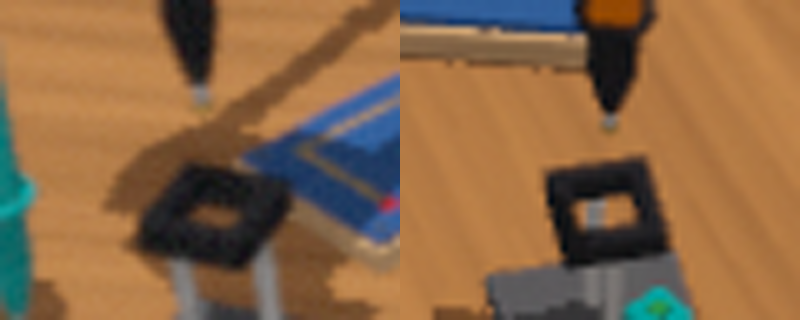

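The tip is over the hole and the probe hasn't slipped in the grip. I'll lower it.

Emit:
step_arm --increments '[{"grip": 0.1, "delta_pos": [0, -0.0005, -0.01], "twist": 0}, {"grip": 0.1, "delta_pos": [0, 0, -0.015], "twist": 0}, {"grip": 0.1, "delta_pos": [0, 0, -0.015], "twist": 0}, {"grip": 0.1, "delta_pos": [0, 0, -0.015], "twist": 0}, {"grip": 0.1, "delta_pos": [0, 0, -0.015], "twist": 0}, {"grip": 0.1, "delta_pos": [0, 0, -0.015], "twist": 0}, {"grip": 0.1, "delta_pos": [0, 0, -0.012], "twist": 0}, {"grip": 0.1, "delta_pos": [0, 0, -0.008], "twist": 0}, {"grip": 0.1, "delta_pos": [0, 0, -0.003], "twist": 0}, {"grip": 0.1, "delta_pos": [0, 0, 0], "twist": 0}]'

```text
clock: 20.03
position: [0.5073, -0.16, 0.1245]
ee_rot: [0.69, 0.151, 0.691, -0.151]
contact_force: [0.6, 0.1, -0.7]
width: 0.0212
```

Emit:
step_arm --increments '[{"grip": 0.1, "delta_pos": [0, 0, -0.001], "twist": 0}, {"grip": 0.1, "delta_pos": [0, 0, -0.001], "twist": 0}, {"grip": 0.1, "delta_pos": [0, 0, -0.001], "twist": 0}, {"grip": 0.1, "delta_pos": [0, 0, 0], "twist": 0}, {"grip": 0.1, "delta_pos": [0, 0, 0], "twist": 0}]'

```text
clock: 20.45
position: [0.5083, -0.1603, 0.1229]
ee_rot: [0.691, 0.151, 0.69, -0.151]
contact_force: [1.1, 1.0, 0.3]
width: 0.021
```

Emit:
step_arm --increments '[{"grip": 0.1, "delta_pos": [0, 0, -0.001], "twist": 0}, {"grip": 0.1, "delta_pos": [0, 0, 0], "twist": 0}, {"grip": 0.1, "delta_pos": [0, 0, 0], "twist": 0}]'

```text
clock: 20.7
position: [0.5083, -0.1601, 0.1221]
ee_rot: [0.691, 0.151, 0.69, -0.151]
contact_force: [0.2, 2.0, 3.3]
width: 0.0213
```

Emit:
step_arm --increments '[{"grip": 0.28, "delta_pos": [0, 0, 0], "twist": 0}, {"grip": 0.32, "delta_pos": [0, 0, 0], "twist": 0}, {"grip": 0.4, "delta_pos": [0, 0, 0], "twist": 0}, {"grip": 0.6, "delta_pos": [0, 0, 0], "twist": 0}, {"grip": 0.8, "delta_pos": [0, 0, 0], "twist": 0}, {"grip": 0.8, "delta_pos": [0, 0, 0], "twist": 0}, {"grip": 0.8, "delta_pos": [0, 0, 0], "twist": 0}]'

```text
clock: 21.28
position: [0.5078, -0.1604, 0.1214]
ee_rot: [0.691, 0.151, 0.691, -0.151]
contact_force: [0.5, 0.3, 0.1]
width: 0.0681
```

Emit:
step_arm --increments '[{"grip": 0.8, "delta_pos": [0, 0, 0.01], "twist": 0}, {"grip": 0.8, "delta_pos": [0, 0, 0.02], "twist": 0}, {"grip": 0.8, "delta_pos": [0, 0, 0.025], "twist": 0}, {"grip": 0.8, "delta_pos": [0, 0, 0.025], "twist": 0}, {"grip": 0.8, "delta_pos": [0, 0, 0.025], "twist": 0}, {"grip": 0.8, "delta_pos": [0, 0, 0.015], "twist": 0}, {"grip": 0.8, "delta_pos": [0, 0, 0], "twist": 0}, {"grip": 0.8, "delta_pos": [0, 0, 0], "twist": 0}]'

```text
clock: 21.95
position: [0.5082, -0.1605, 0.2426]
ee_rot: [0.692, 0.151, 0.69, -0.151]
contact_force: [-0.6, -0.5, -1.2]
width: 0.0681
```

Run:
```python
from pr import *
v,m=probe('w6.png')
a=cv2.resize(v[0][90:290,170:400],(460,400),interpolation=cv2.INTER_CUBIC)
u=grab('scene'); b=cv2.resize(u[0][165:245,165:235],(340,400),interpolation=cv2.INTER_CUBIC)
cv2.imwrite('pics/t6.png',np.hstack([a,b])[:,:,::-1])
w=grab('wrist')[0]; print('motion',np.abs(w.astype(int)-v[0]).mean())
```

```text
TCP [ 0.5074 -0.1601  0.2412]
orange [ 265  178   30   43 1082] [280.28003697 198.86598891]
greenblob [481.5  27.5] 140 [0.4528 0.0051 0.174 ]
greenblob [279.4 207.5] 81 [ 0.5067 -0.1606  0.174 ]
greenblob [166.2 208.2] 25 [ 0.4728 -0.2356  0.174 ]
greenblob [159.3 224.9] 101 [ 0.4818 -0.2465  0.174 ]
greenblob [115.9 280.9] 1605 [ 0.5075 -0.3     0.174 ]
motion 4.581855158730159
```

The picture limit is reached, so I'll check numerically, comparing against the first pictures.

Emit:
step_arm --increments '[{"grip": 0.8, "delta_pos": [0, 0, 0.02], "twist": 0}, {"grip": 0.8, "delta_pos": [0, 0, 0.02], "twist": 0}, {"grip": 0.8, "delta_pos": [0, 0, 0], "twist": 0}, {"grip": 0.8, "delta_pos": [0, 0, 0], "twist": 0}, {"grip": 0.8, "delta_pos": [0, 0, 0], "twist": 0}, {"grip": 0.8, "delta_pos": [0, 0, 0], "twist": 0}, {"grip": 0.8, "delta_pos": [0, 0, 0], "twist": 0}, {"grip": 0.8, "delta_pos": [0, 0, 0], "twist": 0}, {"grip": 0.8, "delta_pos": [0, 0, 0], "twist": 0}, {"grip": 0.8, "delta_pos": [0, 0, 0], "twist": 0}]'

```text
clock: 22.93
position: [0.5077, -0.1602, 0.2811]
ee_rot: [0.691, 0.151, 0.691, -0.151]
contact_force: [0.3, 0.1, 0.3]
width: 0.0686
```

Run:
```python
from pr import *
def og(img,box):
    hsv=cv2.cvtColor(img,cv2.COLOR_RGB2HSV); x0,y0,x1,y1=box
    m=np.zeros(hsv.shape[:2],np.uint8); m[y0:y1,x0:x1]=cv2.inRange(hsv,(8,215,120),(22,255,255))[y0:y1,x0:x1]
    n,l,st,ce=cv2.connectedComponentsWithStats(m); i=1+st[1:,4].argmax(); return st[i],ce[i].round(2)
for n,box in(('scene',(185,170,220,215)),('side',(290,225,320,270))):
    a=cv2.imread(f'pics/{n}0.png')[:,:,::-1].copy(); b=grab(n)[0]; b2=grab(n)[0]
    print(n,og(a,box),og(b,box),og(b2,box))
    d=(np.abs(a.astype(int)-b).max(2)>60).astype(np.uint8)
    k,_,st,ce=cv2.connectedComponentsWithStats(d); print([(c.round(0).tolist(),int(s[4])) for c,s in zip(ce[1:],st[1:]) if s[4]>25 and c[1]>140])
for _ in range(2): v,m=probe('w7.png')
```

```text
scene (array([196, 178,  12,  26, 230], dtype=int32), array([201.66, 190.04])) (array([195, 178,  14,  25, 237], dtype=int32), array([201.4, 190. ])) (array([195, 177,  13,  26, 232], dtype=int32), array([201.44, 189.93]))
[([327.0, 153.0], 698), ([442.0, 158.0], 540), ([270.0, 152.0], 79), ([252.0, 167.0], 578), ([467.0, 169.0], 27), ([193.0, 198.0], 38), ([219.0, 215.0], 102)]
side (array([300, 236,   8,  21, 143], dtype=int32), array([303.06, 246.11])) (array([299, 236,   8,  21, 140], dtype=int32), array([302.91, 246.51])) (array([299, 236,   8,  21, 139], dtype=int32), array([302.94, 246.46]))
[([40.0, 236.0], 4730), ([307.0, 168.0], 1212), ([102.0, 209.0], 2980), ([11.0, 181.0], 91), ([130.0, 227.0], 36), ([148.0, 240.0], 29), ([144.0, 258.0], 234), ([103.0, 280.0], 690), ([279.0, 288.0], 190), ([149.0, 292.0], 164), ([200.0, 285.0], 43), ([162.0, 288.0], 44), ([272.0, 300.0], 150), ([170.0, 302.0], 41), ([152.0, 305.0], 40), ([247.0, 313.0], 58), ([95.0, 316.0], 98), ([234.0, 313.0], 52)]
TCP [ 0.5078 -0.1603  0.2814]
orange [267 172  26  36 800] [280.06375 189.455  ]
greenblob [461.6  37.1] 110 [0.4531 0.0131 0.174 ]
greenblob [194.2 184.5] 11 [ 0.4682 -0.2207  0.174 ]
greenblob [205.3 193.2] 11 [ 0.4786 -0.2158  0.174 ]
greenblob [279.4 196.1] 58 [ 0.5067 -0.1605  0.174 ]
greenblob [173.4 212.6] 81 [ 0.4822 -0.2484  0.174 ]
greenblob [183.5 218.5] 12 [ 0.4904 -0.2431  0.174 ]
greenblob [130.6 268.8] 1317 [ 0.5118 -0.3086  0.174 ]
TCP [ 0.5078 -0.1603  0.2815]
orange [267 172  26  36 802] [280.06359102 189.46882793]
greenblob [461.6  37.1] 110 [0.453  0.0131 0.174 ]
greenblob [201.1 189. ] 28 [ 0.4739 -0.2173  0.174 ]
greenblob [279.4 196.1] 58 [ 0.5067 -0.1605  0.174 ]
greenblob [173.4 212.7] 80 [ 0.4822 -0.2484  0.174 ]
greenblob [183.5 218.5] 12 [ 0.4904 -0.2431  0.174 ]
greenblob [130.7 268.7] 1317 [ 0.5118 -0.3086  0.174 ]
```

```bash
python3 -c "
from rig import manip
print(manip.sign_off())"
```

```text
the job is handed in; nothing more can be done
None
```

I ran the orange probe along the largest panel's seam in one pass, green dot to corner to red dot. I then hung it back in its stand, let go, backed the gripper off and handed the job in; sign-off gives no verdict.

**Pass:**
- **Speed:** about 30 mm/s.
- **Press:** on the green dot the force came to about 1.8 N, roughly 5 mm of spring. I eased it by about 0.4 mm on the long leg.
- **Line:** the fingertip position at each stop stayed within about 1 mm of the seam's line. The camera views showed the tip on the green and red dots.

**Last checks:**
- **Probe:** it is at its original height and still. Its top is about 2 mm off where it started, which is a tilt of at most about 0.03 rad.
- **Gripper:** it stands open about 11 cm above the top of the probe.
- **Bystanders:** comparing the scene view with the first picture showed nothing moved, only arm and shadow changes. In the side view the gripper seems to hide the pot, but the pot is unchanged in the scene view.

**Disagreements and gaps:**
- **Camera offset:** the scene and side cameras read about 4 mm more in y than the wrist camera. I used the wrist values, and the tip landed on the dots.
- **Motion reading:** the first stillness check after release showed movement because the arm was still settling. The repeat was steady.
- **Not viewed:** the final check was numerical only, because the 12-picture limit was reached.

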